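# Advance the hook tally counter

### The arm

A 6-joint arm with a two-finger parallel gripper is mounted at the origin on a cart in front of the work surface, level with it; the furniture and walls round the work are solid. World frame = base frame: x ahead of the robot, y to its left, z up, the work surface at z = 0. Lengths are in m, angles in rad, forces in N, time in s.
With the tool pointing down it reaches from about 0.325 to 0.925 m from the base axis. Payload 3.1 kg.
Tool frame: the origin (TCP) lies on the centre line of the jaws, within the pads' length; the fingertips stand 22 mm ahead of it and the grasp point (between the pads) lies 3 mm ahead of it; x points along the fingers, y is the direction in which the jaws open and shut, and the axes are right-handed (so a half turn about x gives the same grasp; the last joint's range is limited). The gripper opens to 85 mm and grips with 20 to 120 N. Pads are 22 mm wide; open, the fingers measure 114 mm over their backs; the gripper's body (76 mm by 85 mm) begins 54 mm behind the grasp point. The pads swing forward as they close: fully open they stand 13 mm farther back than shut.
Start: joints at [-1.309, 0.217, 1.613, -0, 1.311, -0.112], TCP at [0.228, -0.582, 0.223] pointing down, gripper open.
Joint ranges: [-2.75, 2.75], [-0.78, 2.1], [0.31, 2.55], [-1.13, 4.27], [0.13, 2.63], [-2.58, 2.58]. Speed limits (rad/s): [2.79, 2.79, 3.14, 3.14, 3.14, 3.14].

### API

Orientations are given as a rotation vector (axis times angle).
In Python, from cell import arm, eyes, recognise gives the robot as it stands. The module is installed in compiled form; this text tells all that it offers.
- The arm moves only by the shell command python3 -m pendant 'ROWS' [OPENING] [FORCE]. ROWS is JSON, a list of rows, each a list of 6 numbers: the shift along the tool's x, y, z in mm, then the turn, a rotation vector about the tool's x, y, z in rad. A call has 1 to 5 rows; each row is the pose to reach, as a shift and turn from the pose commanded when the call began, along the tool's axes at that moment; what a row does not reach only later rows make up. A row lasts 1/12 s, in which the tool goes at most 41.7 mm and 7.16 degrees, less where a joint would pass 70% of its speed; a pose out of reach is approached as far as the arm can. A call with a gripper value outside its range is refused whole. OPENING is the opening in per cent of the stroke, from 0 (shut) to 100 (fully open), set as the call begins (- or left out, the last holds). The fingers move at their own pace and stop on an object; FORCE is the grip in N (left out, the last holds). Time passes only in rows, so rows that repeat a pose let the fingers close. It gives the time, the measured TCP pose, the force and the opening at its end, in the units of the state.
- arm.read_state(): the state, without advancing time (a new reading comes with each control period).
- eyes.get_image(name): name is "side" or "top" or "wrist"; returns a dict with "img" (384x512x3 uint8, blue, green, red), "fovy" (degrees; the focal length in pixels is half the picture's height over the tangent of half this angle, whatever the lens; pixels are square), "cx", "cy" (the principal point, pixels), "dist_coeffs" ([k1, k2, p1, p2, k3] as OpenCV has them; the pictures are not rectified), "R" (3x3) and "t" (3): a world point X has camera coordinates R X + t; the wrist camera has in their place "tool_from_camera" (4x4, takes a point from camera to tool coordinates, whose origin is the TCP and whose axes are the tool frame's). Camera axes: x right, y down, z forward; pixel columns grow to the right and rows downward; lengths in m; the calibration is good to about 2 mm. A picture is of the moment at which its call begins: read the wrist's pose just before it. There is no depth.
- arm.job_done(): hands the job in, once; it reports no verdict.
Trained networks look in the newest picture that a camera, given by its name, has taken for a name from the list of things; names that differ only in an ending like _2 or _b are one class to them, and where a whole thing is asked for, a point or a joint stands for the part that bears it (a point fixed in the world has none). Each returns a list of dicts, best first, with "p" (0 to 1); they miss things now and then, are a little off and sometimes report something else, mostly with a low value. They report only what shows in the picture. A call takes as long as a camera call.
- recognise(camera, query): "at" ([x, y, z] in m, in the coordinates of the camera as it stood for that picture, good to about 4 mm: the middle of the surface that is visible of it).
The state is a dict: "time_s": time; "joints": joint angles; "dq": joint speeds; "joint_efforts": joint torques, N m; "position": TCP position; "orientation": TCP orientation; "force": force on the tool from outside, world axes, zero at the start; "ft_torque": the same for the moment, N m; "grip_width": finger opening in m.
Only numpy, scipy, OpenCV 4.12 (cv2) and the standard library are available. Lean on these libraries where they do the work, as an engineer would, in place of code of your own. Each camera call takes 0.05 s, during which the arm holds its last target.

### The job

Two identical tally counters are screwed to the bench, one for the coat hooks and one for the knobs, each with a sample of its product mounted on the base plate in front. Work the counter that has the coat hook: swing its sprung lever all the way to its stop, then let go so that it springs back home. Leave the lever of the other counter alone.

Things in the scene. Friction and masses are not known exactly. Their poses are not given: they have to be found in the camera images.
- hook_counter_lever (a joint): lever of the counter to work: 0 rad at rest, 1.22 rad at its far stop, growing anticlockwise seen from above; a spring returns it (1 N at the pin near rest, 4 N at the far stop). The flat steel arm, 14 mm wide, swings level on top of a grey box (90 x 100 mm, top 56 mm above the bench) fixed to the bench; arm top 64 mm, two small stop pins up to 65 mm above the bench.
- hook_counter_pin (a point): centre, half-way up, of the upright black pin at that lever's end: 12 mm in diameter, from 64 to 96 mm above the bench, 60 mm from the pivot axis. It moves with the lever: seen from the robot it rests at the left and sweeps 70 mm to the right over the near half of the box, bulging towards the robot. All else within 60 mm of it is under 72 mm high.
- hook_counter_pivot (a point): point on that lever's upright pivot axis, 64 mm above the bench (hub radius 15 mm, top 71 mm). x points to the counter's back (away from the robot within 20 degrees), y to its left; the pin lies at 145 degrees from x at rest, 215 at the far stop (anticlockwise). The marbled sample coat hook, fixed, 28 x 116 mm, top 70 mm above the bench, is centred 108 mm in front (-x).
- knob_counter_lever (a joint): lever of the other, identical counter, which has a round knob (44 mm wide, 24 mm high) on its base plate in place of the hook: 0 rad at rest; to be left alone. It stands on the other side of the robot's centre line; which counter is left and which right varies.

How it is judged:
On the way:
1. the hook counter's lever is swung to its far stop (within 10 degrees) (value of joint hook_counter_lever above 1.045 rad), for 0.1 s.
At the end, for the whole second after the job is handed in: After having been at its far stop, the hook counter's lever is back home (within 0.1 rad of its rest stop), and the knob counter's lever is at rest (within 0.1 rad) (value of joint each of hook_counter_lever, knob_counter_lever below 0.1 rad); the robot touches nothing.
It fails at once if the knob counter's lever is swung by more than 0.2 rad (value of joint knob_counter_lever above 0.2 rad).
It also fails if it takes over 29 s, if anything falls off the work surface, if the arm or the gripper's body presses on something with over 40 N, if the wrist force passes 120 N, or if a joint passes its speed limit or range.

## Working session

There is one attempt and no reset: what is moved stays moved. The work goes in short steps, Python scripts to look and compute and a shell command to move; the robot and the scene stay as the last step left them, time stands still between calls to the robot, and variables do not carry over. Pictures are saved under pics/ and viewed, and the job is handed in when it is done.

```bash
mkdir -p pics; cat > h.py <<'E'
from cell import arm, eyes, recognise
import numpy as np, cv2
from scipy.spatial.transform import Rotation as Ro
E
python3 - <<'E'
from h import *
s=arm.read_state(); print({k:np.round(v,3).tolist() for k,v in s.items()})
for c in ("top","side"):
    im=eyes.get_image(c); cv2.imwrite(f"pics/{c}0.png",im["img"])
    R=np.array(im["R"]);t=np.array(im["t"])
    print(c,"cam at",(-R.T@t).round(3))
    for q in ("hook_counter_lever","hook_counter_pin","hook_counter_pivot","knob_counter_lever"):
        try:
            for d in recognise(c,q): print(q,round(d["p"],2),(R.T@(np.array(d["at"])-t)).round(4))
        except Exception as e: print(q,e)
E
```

```text
{'time_s': 0.0, 'joints': [-1.309, 0.218, 1.615, 0.0, 1.311, -0.112], 'dq': [-0.001, -0.002, -0.002, -0.002, -0.0, -0.002], 'joint_efforts': [0.002, -39.684, -30.385, 0.0, 0.01, -0.0], 'position': [0.228, -0.581, 0.222], 'orientation': [2.018, 0.384, -2.018], 'force': [-0.255, 0.035, -0.279], 'ft_torque': [0.034, -0.044, -0.002], 'grip_width': 0.085}
top cam at [0.356 0.011 0.971]
hook_counter_lever 0.5 [ 0.4853 -0.1351  0.0657]
hook_counter_pin 0.52 [ 0.4877 -0.1339  0.071 ]
hook_counter_pivot 0.74 [ 0.4362 -0.1355  0.0531]
knob_counter_lever 0.72 [ 0.4373 -0.1363  0.0518]
knob_counter_lever 0.6 [0.5142 0.1882 0.0647]
side cam at [-0.018  0.734  0.572]
hook_counter_lever 0.53 [ 0.4779 -0.1281  0.0656]
hook_counter_pin 0.67 [ 0.4771 -0.1229  0.0683]
hook_counter_pivot 0.95 [ 0.4323 -0.1072  0.0389]
knob_counter_lever 0.74 [0.4934 0.2081 0.0736]
```

View pics/top0.png

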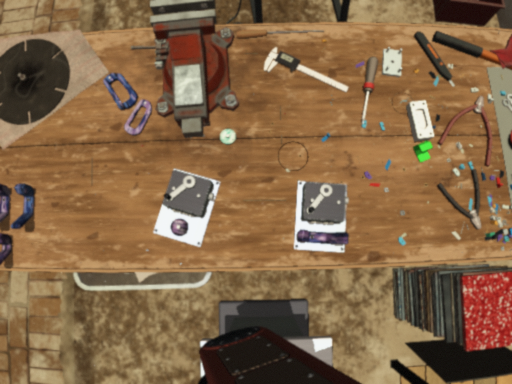

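View pics/side0.png

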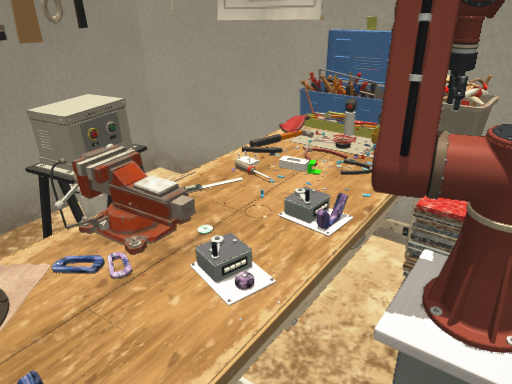

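The hook counter is on the right, at about (322,205) in the top view with the purple marbled hook at (322,237). The knob counter is on the left, at about (190,195). I'll zoom in for exact points.

```bash
python3 - <<'E'
import cv2
im=cv2.imread("pics/top0.png")[170:260,280:370]; cv2.imwrite("pics/topz.png",cv2.resize(im,None,fx=6.6,fy=6.6,interpolation=cv2.INTER_CUBIC)[:600])
im=cv2.imread("pics/side0.png")[170:240,270:360]; cv2.imwrite("pics/sidez.png",cv2.resize(im,None,fx=8,fy=8,interpolation=cv2.INTER_CUBIC))
E
```

```text
(no output)
```

View pics/topz.png

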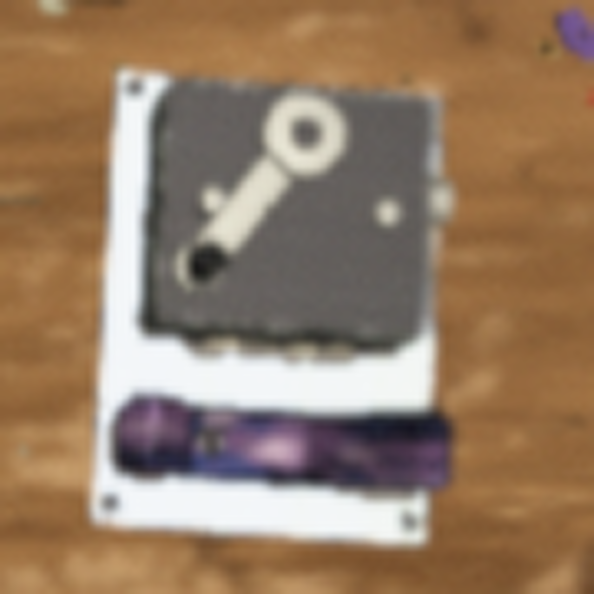

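View pics/sidez.png

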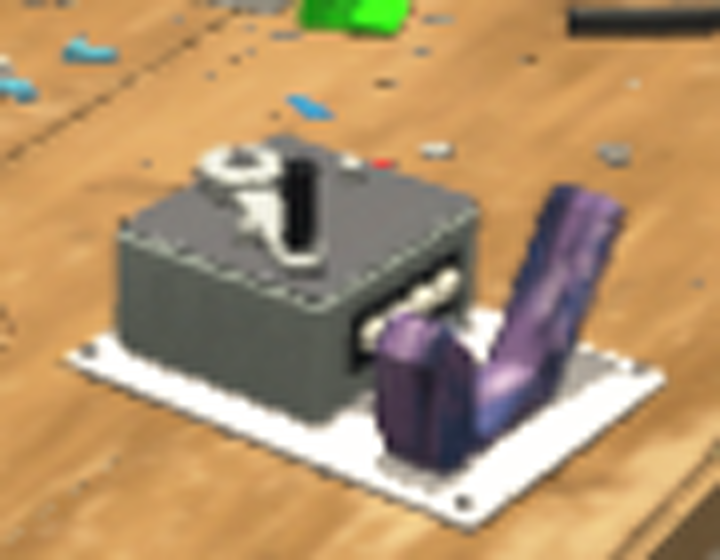

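In the top zoom the hub is at (305,132), the pin top near (212,258), and the box is slightly turned. In the side zoom the pin runs from (302,165) at the top to (298,248) at the bottom. Next I convert these to world points.

```bash
cat >> h.py <<'E'
def ray(c,px,im=None):
    im=im or eyes.get_image(c); f=192/np.tan(np.radians(im["fovy"])/2)
    K=np.array([[f,0,im["cx"]],[0,f,im["cy"]],[0,0,1.]])
    u=cv2.undistortPoints(np.array([[px]],float),K,np.array(im["dist_coeffs"],float))[0,0]
    R=np.array(im["R"]);t=np.array(im["t"]); return -R.T@t, R.T@np.array([u[0],u[1],1])
def atz(c,px,z,im=None):
    o,d=ray(c,px,im); return o+d*(z-o[2])/d[2]
E
python3 - <<'E'
from h import *
it=eyes.get_image("top"); is_=eyes.get_image("side")
T=lambda a,b:((a+.5)/6.6-.5+280,(b+.5)/6.6-.5+170)
S=lambda a,b:((a+.5)/8-.5+270,(b+.5)/8-.5+170)
print("hub top",atz("top",T(305,132),.071,it).round(4))
print("pin top",atz("top",T(212,258),.096,it).round(4))
print("armend bottom",atz("top",T(198,265),.064,it).round(4))
print("hook ends",atz("top",T(115,437),.06,it).round(4),atz("top",T(450,450),.06,it).round(4))
print("side pin top",atz("side",S(302,163),.096,is_).round(4),"bot",atz("side",S(298,248),.064,is_).round(4),"hub",atz("side",S(240,164),.071,is_).round(4))
for a,b in((125,72),(440,95),(95,522),(425,545)): print("plate",atz("top",T(a,b),.003,it).round(4))
E
```

```text
hub top [ 0.4992 -0.148   0.071 ]
pin top [ 0.4527 -0.1096  0.096 ]
armend bottom [ 0.4539 -0.1089  0.064 ]
hook ends [ 0.3946 -0.0778  0.06  ] [ 0.3866 -0.1957  0.06  ]
side pin top [ 0.4558 -0.111   0.096 ] bot [ 0.4561 -0.1107  0.064 ] hub [ 0.4984 -0.1427  0.071 ]
plate [ 0.5348 -0.0926  0.003 ]
plate [ 0.523  -0.2127  0.003 ]
plate [ 0.3658 -0.0748  0.003 ]
plate [ 0.3536 -0.1974  0.003 ]
```

```bash
python3 - <<'E'
from h import *
s=arm.read_state(); R=Ro.from_rotvec(s["orientation"]).as_matrix(); print(R.round(3))
P=np.array([.499,-.1475]);
for a in (0,.3,.6,.9,1.15,1.22):
    th=np.radians(139.2)+a; print(a,(P+.06*np.array([np.cos(th),np.sin(th)])).round(4))
d=np.array([.452,-.06,.222])-s["position"]; print("shift tool mm",(R.T@d*1000).round(1))
E
```

```text
[[ 0.     0.365 -0.931]
 [-0.    -0.931 -0.365]
 [-1.     0.    -0.   ]]
0 [ 0.4536 -0.1083]
0.3 [ 0.444  -0.1235]
0.6 [ 0.4394 -0.1408]
0.9 [ 0.4401 -0.1587]
1.15 [ 0.4447 -0.1729]
1.22 [ 0.4466 -0.1767]
shift tool mm [   1.1 -404.1 -398.9]
```

```bash
python3 -m pendant '[[0,-27,-27,0,0,0],[0,-54,-54,0,0,0],[0,-81,-81,0,0,0],[0,-108,-108,0,0,0],[0,-133,-134,0,0,0]]' 0 40
python3 -m pendant '[[0,-27,-27,0,0,0],[0,-54,-54,0,0,0],[0,-81,-81,0,0,0],[0,-108,-108,0,0,0],[0,-133,-134,0,0,0]]'
python3 -m pendant '[[0,-27,-27,0,0,0],[0,-54,-54,0,0,0],[0,-81,-81,0,0,0],[0,-108,-108,0,0,0],[0,-133,-134,0,0,0]]'
python3 -m pendant '[[0,0,0,0.12,0,0],[0,0,0,0.24,0,0],[0,0,0,0.36,0,0],[0,0,0,0.475,0,0],[0,0,0,0.475,0,0]]'
python3 - <<'E'
from h import *
s=arm.read_state(); print({k:np.round(v,3).tolist() for k,v in s.items()})
R=Ro.from_rotvec(s["orientation"]).as_matrix(); print(R.round(3))
im=eyes.get_image("wrist"); cv2.imwrite("pics/w1.png",im["img"])
Tc=np.array(im["tool_from_camera"]); print(Tc.round(3))
f=192/np.tan(np.radians(im["fovy"])/2);K=np.array([[f,0,im["cx"]],[0,f,im["cy"]],[0,0,1.]])
print("fovy",im["fovy"])
np.savez("w1.npz",Tc=Tc,K=K,D=im["dist_coeffs"],R=R,p=s["position"])
print((R.T@(np.array([.458,-.063,.222])-s["position"])*1000).round(1))
for q in ("hook_counter_pin","hook_counter_pivot"):
    for d in recognise("wrist",q): print(q,round(d["p"],2),(R@(Tc@np.r_[d["at"],1])[:3]+s["position"]).round(4))
E
```

```text
time_s: 1.02
position: [0.3048, -0.4073, 0.2231]
orientation: [2.018, 0.381, -2.017]
force: [1.3, 0.3, -0.1]
grip_width: 0.0254
time_s: 1.43
position: [0.381, -0.2345, 0.2234]
orientation: [2.018, 0.381, -2.016]
force: [1.1, -0.4, 0.5]
grip_width: 0.0002
time_s: 1.85
position: [0.4573, -0.0615, 0.2236]
orientation: [2.018, 0.381, -2.016]
force: [0.8, -1.0, -0.4]
grip_width: -0.0
time_s: 2.27
position: [0.4569, -0.0634, 0.2233]
orientation: [-2.169, 0.111, 2.168]
force: [1.1, 0.1, -0.4]
grip_width: 0.0001
{'time_s': 2.267, 'joints': [-0.29, -0.144, 1.985, -0.0, 1.3, 1.383], 'dq': [-0.008, 0.002, 0.001, 0.0, 0.001, -0.157], 'joint_efforts': [0.112, -24.097, -30.286, 0.006, -0.001, 0.657], 'position': [0.457, -0.063, 0.223], 'orientation': [-2.169, 0.111, 2.168], 'force': [1.059, 0.136, -0.429], 'ft_torque': [0.005, -0.014, -0.032], 'grip_width': 0.0}
[[ 0.    -0.102 -0.995]
 [-0.    -0.995  0.102]
 [-1.     0.    -0.   ]]
[[ 0.001 -0.317  0.949 -0.151]
 [ 1.     0.001 -0.001 -0.001]
 [-0.     0.949  0.317 -0.082]
 [ 0.     0.     0.     1.   ]]
fovy 58.91455707889346
[ 1.3 -0.5 -1.1]
hook_counter_pin 0.97 [ 0.4835 -0.1326  0.0645]
hook_counter_pivot 0.91 [ 0.4658 -0.1358  0.0584]
```

View pics/w1.png

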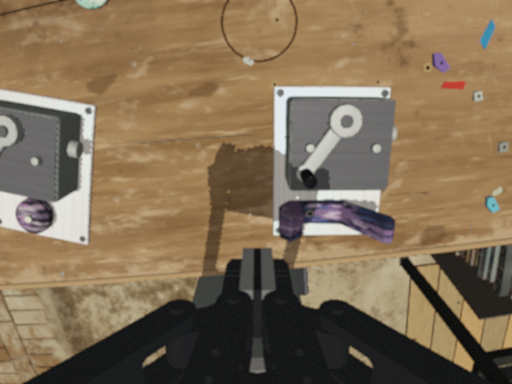

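The wrist view shows the hook counter ahead and to the right, with the hub at (346,121), the pin at (308,178) and the fingers shut at (257,255). I'll check the world estimate against this view.

```bash
python3 - <<'E'
from h import *
z=np.load("w1.npz"); Tc,K,D,R,p=[z[k] for k in("Tc","K","D","R","p")]
def at(px,h):
    u=cv2.undistortPoints(np.array([[px]],float),K,D)[0,0]
    d=R@Tc[:3,:3]@np.array([u[0],u[1],1]); o=R@Tc[:3,3]+p; return (o+d*(h-o[2])/d[2]).round(4)
print("hub",at((346,121),.071))
im=cv2.imread("pics/w1.png")[80:250,230:410]; cv2.imwrite("pics/w1z.png",cv2.resize(im,None,fx=3.5,fy=3.5,interpolation=cv2.INTER_CUBIC))
def pr(X):
    c=np.linalg.inv(Tc)@np.r_[R.T@(np.array(X)-p),1]; return cv2.projectPoints(c[:3][None],np.zeros(3),np.zeros(3),K,D)[0][0,0].round(1)
for X in([.499,-.1475,.071],[.4536,-.1083,.096],[.4536,-.1083,.064]): print(X,pr(X),(pr(X)-[230,80])*3.5)
E
```

```text
hub [ 0.5004 -0.1458  0.071 ]
[0.499, -0.1475, 0.071] [348.  122.5] [413.   148.75]
[0.4536, -0.1083, 0.096] [311.1 183.6] [283.85 362.6 ]
[0.4536, -0.1083, 0.064] [306.  174.1] [266.   329.35]
```

View pics/w1z.png

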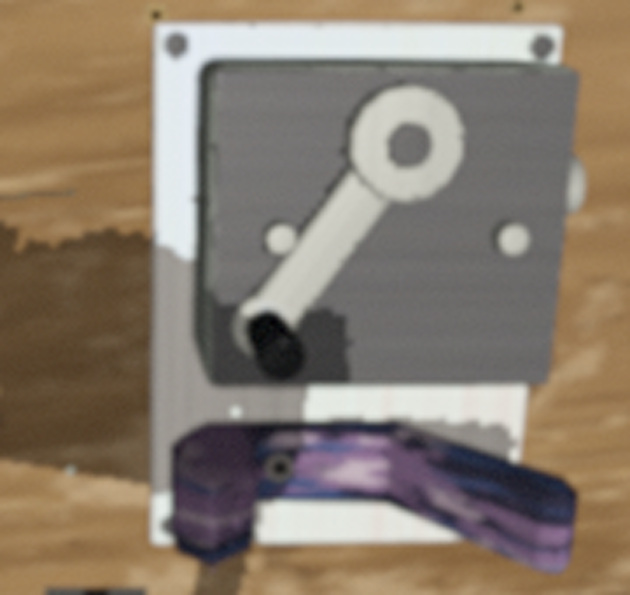

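```bash
python3 -m pendant '[[30,0,-1,0,0,0],[60,0,-2,0,0,0],[90,0,-3,0,0,0],[115,0,-3,0,0,0],[124,0,-3,0,0,0]]'
python3 -m pendant '[[0,0,0,0,0,0],[0,0,0,0,0,0]]'
python3 - <<'E'
from h import *
s=arm.read_state(); print(s["position"],s["force"])
im=eyes.get_image("side"); cv2.imwrite("pics/s1.png",cv2.resize(im["img"][150:250,260:400],None,fx=5,fy=5,interpolation=cv2.INTER_CUBIC))
im=eyes.get_image("wrist"); cv2.imwrite("pics/w2.png",im["img"])
E
```

```text
time_s: 2.83
position: [0.4565, -0.0632, 0.0952]
orientation: [-2.162, 0.107, 2.177]
force: [-0.8, 0.7, -0.9]
grip_width: -0.0001
time_s: 3.0
position: [0.46, -0.0641, 0.0995]
orientation: [-2.17, 0.109, 2.17]
force: [0.3, 0.2, -0.5]
grip_width: -0.0
[ 0.46004205 -0.06408496  0.09950077] [ 0.261404    0.23319664 -0.52835454]
```

View pics/s1.png

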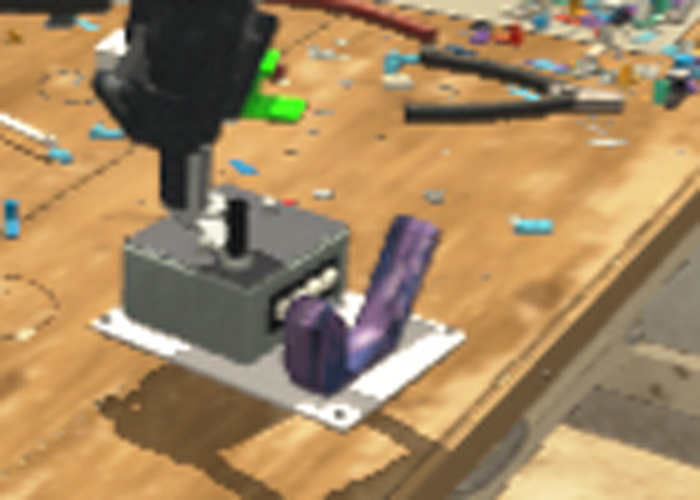

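View pics/w2.png

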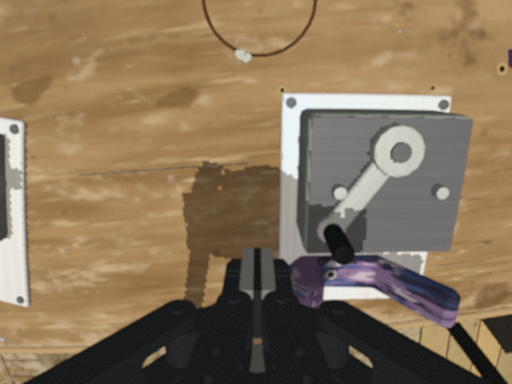

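```bash
python3 -m pendant '[[0,10,0,0,0,0],[0,18,0,0,0,0],[0,24,1,0,0,0],[0,32,5,0,0,0],[0,39,8,0,0,0]]'
python3 -m pendant '[[0,0,0,0,0,0]]'
python3 - <<'E'
from h import *
s=arm.read_state(); print(s["position"],s["force"])
im=eyes.get_image("side"); cv2.imwrite("pics/s2.png",cv2.resize(im["img"][150:250,260:400],None,fx=5,fy=5,interpolation=cv2.INTER_CUBIC))
im=eyes.get_image("wrist"); cv2.imwrite("pics/w3.png",im["img"])
E
```

```text
time_s: 3.52
position: [0.4475, -0.103, 0.0994]
orientation: [-2.17, 0.111, 2.169]
force: [0.7, 0.9, -0.5]
grip_width: 0.0002
time_s: 3.6
position: [0.447, -0.1032, 0.0991]
orientation: [-2.168, 0.112, 2.169]
force: [-0.8, -0.1, -0.7]
grip_width: 0.0001
[ 0.4469868  -0.10320997  0.09908429] [-0.81436582 -0.07671869 -0.73503221]
```

View pics/s2.png

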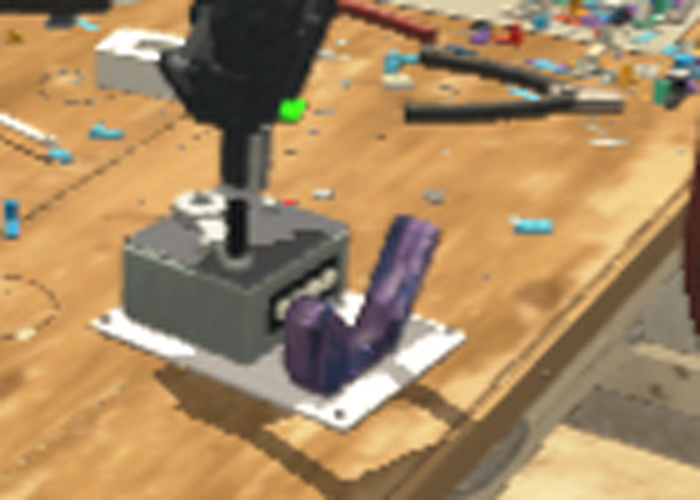

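View pics/w3.png

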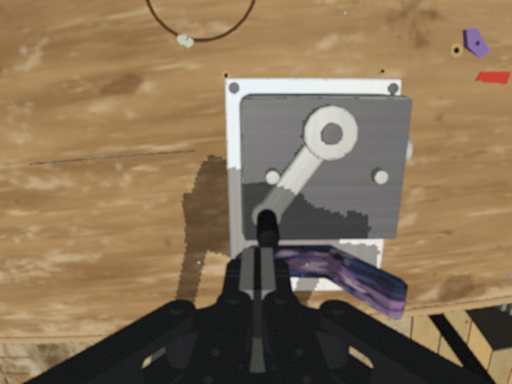

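The lever hasn't moved: the finger sits just on the robot side of the pin, with the pin at (266,225) and the fingertip front at (257,250). I need the real offsets.

```bash
cat >> h.py <<'E'
def wproj(pts, s, im):
    R=Ro.from_rotvec(s["orientation"]).as_matrix(); p=s["position"]; Tc=np.array(im["tool_from_camera"])
    f=192/np.tan(np.radians(im["fovy"])/2);K=np.array([[f,0,im["cx"]],[0,f,im["cy"]],[0,0,1.]])
    out=[]
    for w,X in pts:
        X=np.array(X,float); t=X if w=="tool" else R.T@(X-p)
        c=np.linalg.inv(Tc)@np.r_[t,1]; out.append(cv2.projectPoints(c[:3][None],np.zeros(3),np.zeros(3),K,np.array(im["dist_coeffs"],float))[0][0,0].round(1))
    return out
def wat(px,h,s,im):
    R=Ro.from_rotvec(s["orientation"]).as_matrix(); p=s["position"]; Tc=np.array(im["tool_from_camera"])
    f=192/np.tan(np.radians(im["fovy"])/2);K=np.array([[f,0,im["cx"]],[0,f,im["cy"]],[0,0,1.]])
    u=cv2.undistortPoints(np.array([[px]],float),K,np.array(im["dist_coeffs"],float))[0,0]
    d=R@Tc[:3,:3]@np.array([u[0],u[1],1]); o=R@Tc[:3,3]+p; return (o+d*(h-o[2])/d[2]).round(4)
E
python3 - <<'E'
from h import *
s=arm.read_state(); im=eyes.get_image("wrist")
P=[("tool",[.022,0,0]),("tool",[.022,0,-.011]),("tool",[.022,0,.011]),("tool",[.022,-.0145,-.011]),("tool",[.022,.0145,-.011]),("w",[.455,-.108,.096]),("w",[.455,-.108,.064]),("w",[.5,-.1465,.071])]
for a,b in zip(P,wproj(P,s,im)): print(a,b,((b-[200,100])*4).round())
print("hub",wat((331,132),.071,s,im))
cv2.imwrite("pics/w3z.png",cv2.resize(im["img"][100:250,200:400][:, :],None,fx=4,fy=4,interpolation=cv2.INTER_CUBIC))
cv2.imwrite("pics/w3y.png",cv2.resize(im["img"][190:310,180:340][:, :],None,fx=5,fy=5,interpolation=cv2.INTER_CUBIC))
E
```

```text
('tool', [0.022, 0, 0]) [258.7 238.3] [235. 553.]
('tool', [0.022, 0, -0.011]) [258.8 220. ] [235. 480.]
('tool', [0.022, 0, 0.011]) [258.7 255.8] [235. 623.]
('tool', [0.022, -0.0145, -0.011]) [232.3 220. ] [129. 480.]
('tool', [0.022, 0.0145, -0.011]) [285.2 220. ] [341. 480.]
('w', [0.455, -0.108, 0.096]) [268.8 240. ] [275. 560.]
('w', [0.455, -0.108, 0.064]) [267.1 216.2] [268. 465.]
('w', [0.5, -0.1465, 0.071]) [332.3 134.9] [529. 140.]
hub [ 0.5016 -0.1459  0.071 ]
```

View pics/w3y.png

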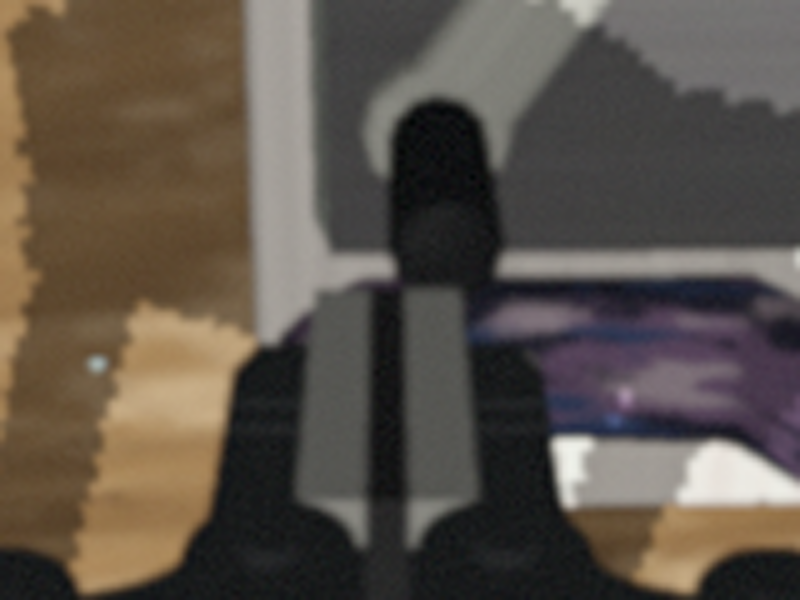

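```bash
python3 - <<'E'
from h import *
im=eyes.get_image("side");f=192/np.tan(np.radians(im["fovy"])/2);K=np.array([[f,0,im["cx"]],[0,f,im["cy"]],[0,0,1.]])
R=np.array(im["R"]);t=np.array(im["t"])
def pr(X): return cv2.projectPoints(np.array([R@np.array(X)+t]),np.zeros(3),np.zeros(3),K,np.array(im["dist_coeffs"],float))[0][0,0]
ty=np.array([-.102,-.995,0]);tz=np.array([-.995,.102,0]);tx=np.array([0,0,-1])
p=np.array([.460,-.0641,.0995])
for a in(-.0145,.0145):
  for b in (-.011,.011): print(a,b,((pr(p+.022*tx+a*ty+b*tz)-[260,150])*5).round())
cv2.imwrite("pics/s1z.png",0*im["img"][:5,:5])
a=cv2.imread("pics/s1.png")[0:280,60:380]; cv2.imwrite("pics/s1zz.png",cv2.resize(a,None,fx=2,fy=2))
E
```

```text
-0.0145 -0.011 [149. 266.]
-0.0145 0.011 [183. 279.]
0.0145 -0.011 [183. 246.]
0.0145 0.011 [217. 259.]
```

View pics/s1zz.png

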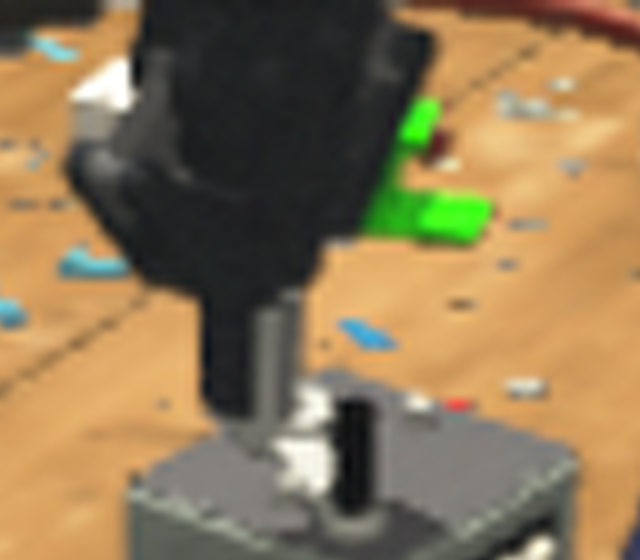

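Both views put the actual fingertips about 25 mm higher than TCP+22 mm, so they are passing just over the pin. I'll work out the tip height.

```bash
python3 - <<'E'
from h import *
s=arm.read_state(); im=eyes.get_image("wrist"); print(s["position"],s["time_s"])
for x in(.022,.01,.0,-.01,-.02):
  print(x,[wproj([("tool",[x,y,z])],s,im)[0].tolist() for y,z in((-.0145,-.011),(.0145,-.011),(0,-.0),)])
im=eyes.get_image("side");f=192/np.tan(np.radians(im["fovy"])/2);K=np.array([[f,0,im["cx"]],[0,f,im["cy"]],[0,0,1.]])
R=np.array(im["R"]);t=np.array(im["t"])
def pr(X): return cv2.projectPoints(np.array([R@np.array(X)+t]),np.zeros(3),np.zeros(3),K,np.array(im["dist_coeffs"],float))[0][0,0]
ty=np.array([-.102,-.995,0]);tz=np.array([-.995,.102,0]);tx=np.array([0,0,-1]);p=np.array([.460,-.0641,.0995])
for x in(.022,.01,0,-.01):
  print(x,[((pr(p+x*tx+a*ty+b*tz)-[260,150])*5).round().tolist() for a,b in((-.009,-.011),(-.009,.011),(.009,.011))])
E
```

```text
[ 0.44777548 -0.10183372  0.09904946] 3.8
0.022 [[232.3, 220.0], [285.2, 220.0], [258.7, 238.3]]
0.01 [[230.7, 228.9], [287.0, 228.9], [258.8, 248.1]]
0.0 [[229.2, 237.1], [288.7, 237.2], [258.9, 257.3]]
-0.01 [[227.5, 246.4], [290.5, 246.5], [259.0, 267.5]]
-0.02 [[225.6, 256.9], [292.7, 256.9], [259.0, 279.0]]
0.022 [[156.0, 262.0], [190.0, 275.0], [210.0, 263.0]]
0.01 [[156.0, 242.0], [190.0, 255.0], [211.0, 242.0]]
0 [[156.0, 225.0], [190.0, 237.0], [212.0, 225.0]]
-0.01 [[157.0, 208.0], [191.0, 220.0], [212.0, 208.0]]
```

```bash
python3 -m pendant '[[0,-15,-4,0,0,0],[0,-34,-8,0,0,0],[8,-34,-8,0,0,0],[20,-34,-8,0,0,0],[28,-34,-8,0,0,0]]'
python3 -m pendant '[[0,0,0,0,0,0],[0,0,0,0,0,0]]'
python3 - <<'E'
from h import *
s=arm.read_state(); print(s["position"],s["force"])
im=eyes.get_image("side"); cv2.imwrite("pics/s3.png",cv2.resize(im["img"][150:250,260:400],None,fx=5,fy=5,interpolation=cv2.INTER_CUBIC))
im=eyes.get_image("wrist"); cv2.imwrite("pics/w4.png",im["img"])
E
```

```text
time_s: 4.32
position: [0.4589, -0.0685, 0.0701]
orientation: [-2.169, 0.108, 2.171]
force: [-0.4, -0.5, -0.1]
grip_width: 0.0
time_s: 4.48
position: [0.4584, -0.0688, 0.0702]
orientation: [-2.167, 0.109, 2.172]
force: [0.3, -0.2, 0.3]
grip_width: -0.0001
[ 0.45835875 -0.06880146  0.07018905] [ 0.26008447 -0.18170138  0.28692513]
```

View pics/s3.png

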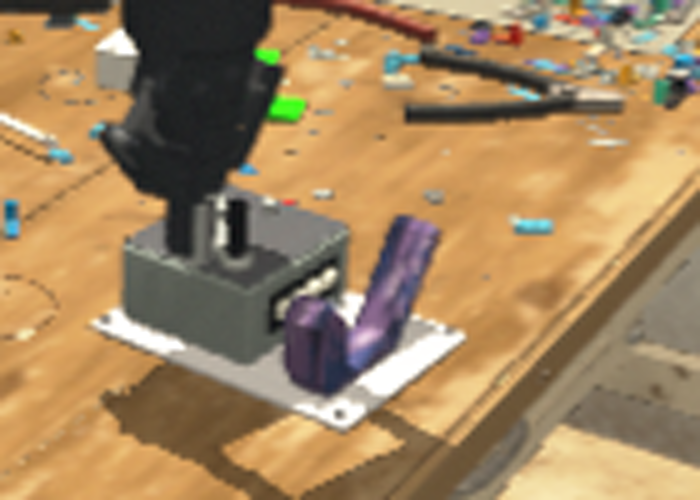

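View pics/w4.png

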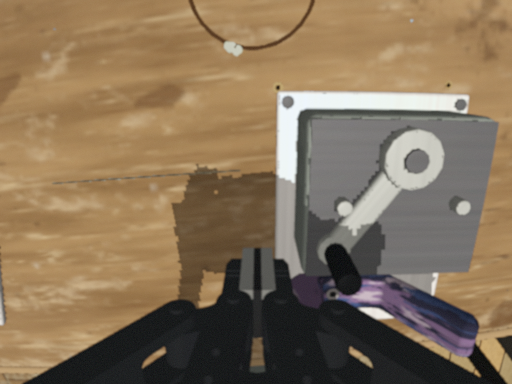

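```bash
python3 -m pendant '[[0,12,-1,0,0,0],[0,20,-1,0,0,0],[0,26,0,0,0,0],[0,32,4,0,0,0],[0,38,7,0,0,0]]'
python3 - <<'E'
from h import *
s=arm.read_state(); print(s["position"],s["force"])
im=eyes.get_image("side"); a=cv2.resize(im["img"][150:250,260:340],None,fx=5,fy=5,interpolation=cv2.INTER_CUBIC)
im=eyes.get_image("wrist"); b=cv2.resize(im["img"][90:340,200:400],None,fx=2,fy=2)
cv2.imwrite("pics/c5.png",np.hstack([a,b]))
E
```

```text
time_s: 5.0
position: [0.4483, -0.1063, 0.0713]
orientation: [-2.17, 0.11, 2.168]
force: [0.7, 2.2, 1.3]
grip_width: 0.0001
[ 0.44829562 -0.10629493  0.07131382] [0.69346506 2.24551392 1.29106974]
```

View pics/c5.png

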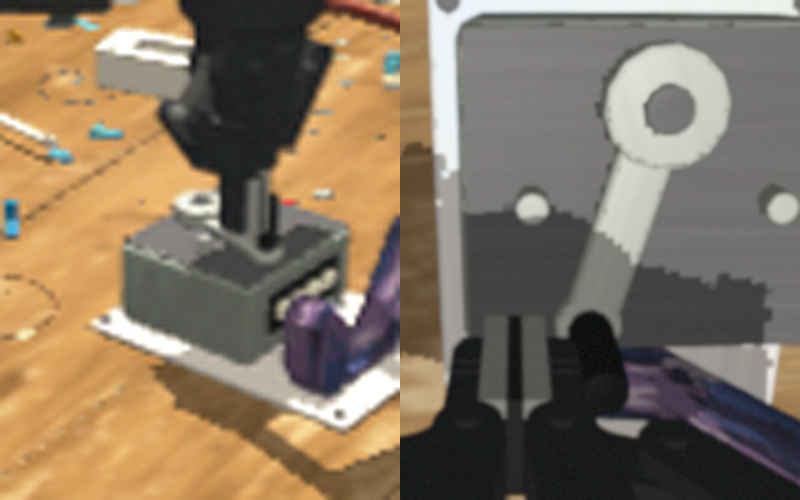

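```bash
python3 -m pendant '[[0,8,2,0,0,0],[0,16,3,0,0,0],[0,23,3,0,0,0],[0,30,2,0,0,0],[0,37,1,0,0,0]]'
python3 - <<'E'
from h import *
s=arm.read_state(); print(s["position"],s["force"])
im=eyes.get_image("wrist"); b=cv2.resize(im["img"][90:340,150:400],None,fx=2,fy=2)
cv2.imwrite("pics/c6.png",b)
E
```

```text
time_s: 5.52
position: [0.4431, -0.1431, 0.0708]
orientation: [-2.168, 0.109, 2.17]
force: [-0.9, 4.4, 0.5]
grip_width: 0.0001
[ 0.44310696 -0.14309544  0.07075876] [-0.90330584  4.35987599  0.49177352]
```

View pics/c6.png

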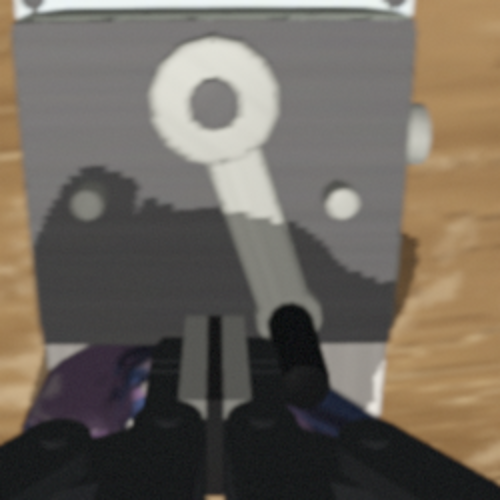

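```bash
python3 -m pendant '[[0,5,-2,0,0,0],[0,9,-4,0,0,0],[0,12,-6,0,0,0],[0,13,-7,0,0,0],[0,13,-7,0,0,0]]'
python3 - <<'E'
from h import *
s=arm.read_state(); print(s["position"],s["force"])
im=eyes.get_image("wrist"); b=cv2.resize(im["img"][90:340,150:400],None,fx=2,fy=2)
cv2.imwrite("pics/c7.png",b)
E
```

```text
time_s: 5.98
position: [0.4493, -0.1564, 0.0708]
orientation: [-2.169, 0.11, 2.17]
force: [-2.5, 3.5, -0.2]
grip_width: -0.0001
[ 0.44933302 -0.1564296   0.07079806] [-2.54540502  3.45805701 -0.16617851]
```

View pics/c7.png

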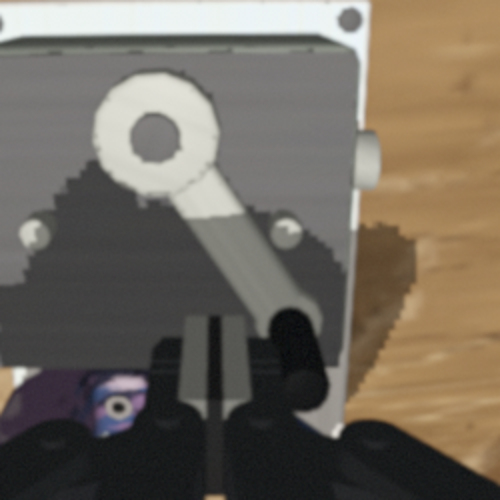

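The lever reads about 35°, next to its far stop pin at (286,232). I'll nudge it 2 mm more and hold.

```bash
python3 -m pendant '[[0,1,0,0,0,0],[0,2,-1,0,0,0],[0,2,-1,0,0,0],[0,2,-1,0,0,0],[0,2,-1,0,0,0]]'
python3 - <<'E'
from h import *
im=eyes.get_image("wrist"); b=cv2.resize(im["img"][90:340,150:400],None,fx=2,fy=2)
cv2.imwrite("pics/c8.png",b)
E
```

```text
time_s: 6.45
position: [0.4501, -0.1582, 0.0709]
orientation: [-2.169, 0.109, 2.17]
force: [-0.3, 4.3, -3.1]
grip_width: -0.0005
```

View pics/c8.png

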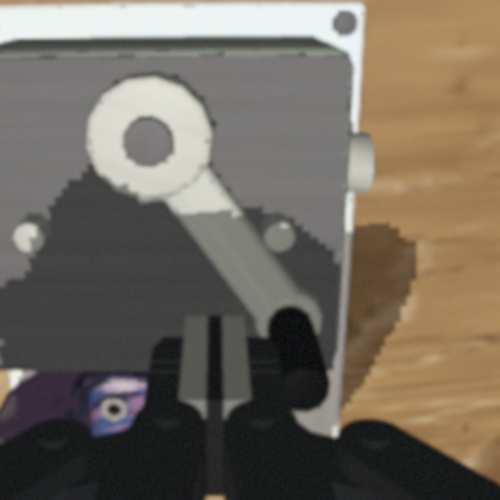

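```bash
python3 -m pendant '[[0,1,0,0,0,0],[0,2,0,0,0,0],[0,3,-1,0,0,0],[0,3,-1,0,0,0]]'
python3 - <<'E'
from h import *
s=arm.read_state(); print(s["position"],s["force"])
im=eyes.get_image("wrist"); b=cv2.resize(im["img"][130:280,190:340],None,fx=4,fy=4,interpolation=cv2.INTER_CUBIC)
cv2.imwrite("pics/c9.png",b)
E
```

```text
time_s: 6.83
position: [0.4502, -0.1589, 0.0707]
orientation: [-2.164, 0.105, 2.168]
force: [-2.1, 11.2, 1.1]
grip_width: -0.0
[ 0.45015723 -0.15891402  0.07072137] [-2.12617634 11.19171315  1.08387777]
```

View pics/c9.png

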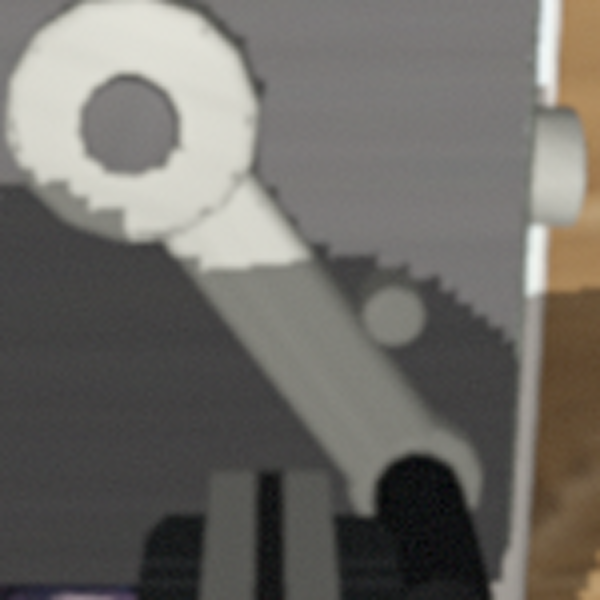

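The force jumped to 11 N and the arm is touching the stop pin, so the stop is reached. Now I back off along the arc so the spring brings the lever home.

```bash
python3 -m pendant '[[0,-10,3,0,0,0],[0,-20,8,0,0,0],[0,-30,10,0,0,0],[0,-40,10,0,0,0],[0,-48,8,0,0,0]]'
python3 -m pendant '[[0,-8,-3,0,0,0],[0,-16,-8,0,0,0],[0,-26,-8,0,0,0],[0,-40,-8,0,0,0],[0,-45,-8,0,0,0]]'
python3 -m pendant '[[-20,0,0,0,0,0],[-50,0,0,0,0,0],[-80,0,0,0,0,0],[-110,0,0,0,0,0],[-110,0,0,0,0,0]]'
python3 -m pendant '[[0,0,0,0,0,0],[0,0,0,0,0,0]]'
python3 - <<'E'
from h import *
s=arm.read_state(); print(s["position"],s["force"])
im=eyes.get_image("side"); a=cv2.resize(im["img"][150:250,240:340],None,fx=4,fy=4,interpolation=cv2.INTER_CUBIC)
im=eyes.get_image("wrist"); b=cv2.resize(im["img"][50:250,200:400],None,fx=2,fy=2)
cv2.imwrite("pics/c10.png",np.hstack([a,b])); cv2.imwrite("pics/t10.png",eyes.get_image("top")["img"])
E
```

```text
time_s: 7.3
position: [0.4486, -0.1125, 0.0719]
orientation: [-2.173, 0.111, 2.168]
force: [0.3, 1.4, 1.6]
grip_width: 0.0005
time_s: 7.72
position: [0.4606, -0.0678, 0.071]
orientation: [-2.17, 0.109, 2.17]
force: [0.7, 0.4, -0.1]
grip_width: 0.0004
time_s: 8.13
position: [0.4651, -0.0706, 0.1881]
orientation: [-2.185, 0.114, 2.158]
force: [1.4, -0.5, 0.9]
grip_width: -0.0002
time_s: 8.3
position: [0.46, -0.069, 0.1807]
orientation: [-2.169, 0.11, 2.17]
force: [0.3, -0.2, -0.4]
grip_width: 0.0004
[ 0.45995504 -0.06901507  0.18067678] [ 0.33424426 -0.1787756  -0.37975364]
```

View pics/c10.png

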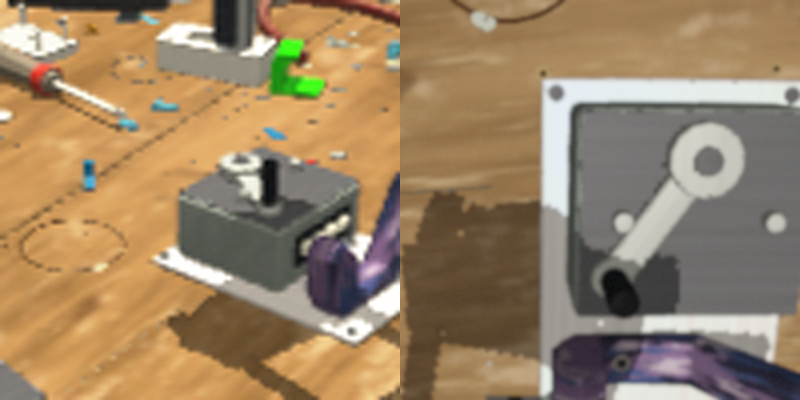

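View pics/t10.png

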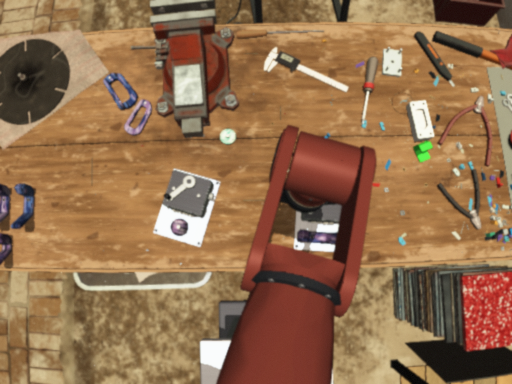

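The lever is back against its home stop pin, the knob counter looks unchanged, and the gripper is clear of everything. I'm handing in.

```bash
python3 - <<'E'
from h import *
print(arm.job_done())
E
```

```text
the job is handed in; nothing more can be done
None
```

I swung the hook counter's lever (the right-hand one) to its far stop, then let it spring back home, and handed the job in at about 8.5 s.

**Far stop:** the lever arm was touching its stop pin in the wrist picture. The push force rose from about 4 N to 11 N while the tool barely moved. I held it near or at the stop for well over 0.1 s.

**Before hand-in:** the wrist and side pictures showed the lever back against its home stop. The knob counter looked the same in the top view as at the start. The gripper was about 100 mm clear above the bench parts, and the force reading was within noise of zero.

**First push missed:** the fingers passed just over the pin without touching it. Both the side and wrist cameras put the shut fingertips about 10 mm behind the TCP, not 22 mm ahead as stated. I lowered the tool 28 mm and the second push worked.

I judged the lever angles from the pictures, since there is no direct joint reading for them.

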